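# Draw out the lamp's filter tray with a pull hook

### The arm

A 6-joint arm with a two-finger parallel gripper is mounted at the origin on the work surface. World frame = base frame: x ahead of the robot, y to its left, z up, the work surface at z = 0. Lengths are in m, angles in degrees, forces in N, time in s.
With the tool pointing down it reaches from about 0.325 to 0.85 m from the base axis. Payload 15.5 kg.
Tool frame: the origin (TCP) lies midway between the tips of the shut fingers; the grasp point (between the pads) lies 19 mm behind it; y points along the fingers, x is the direction in which the jaws open and shut, and the axes are right-handed (so a half turn about y gives the same grasp; the last joint's range is limited). The gripper opens to 91 mm and grips with 3 to 60 N. Pads are 32 mm wide; open, the fingers measure 118 mm over their backs; the gripper's body (76 mm by 178 mm) begins 60 mm behind the grasp point.
Start: joints at [-71.992, 28.281, 77.091, -0, 74.628, -5.472], TCP at [0.249, -0.573, 0.175] pointing down, gripper open.
Joint ranges: [-166.48, 166.48], [-47.26, 123.95], [12.59, 153.08], [-70.14, 250.14], [6.76, 159.57], [-176.63, 176.63]. Speed limits (degrees/s): [108.29, 108.29, 147.25, 172.46, 172.46, 172.46].

### API

Orientations are given as a 3x3 rotation matrix whose columns are the frame's x, y, z axes.
In Python, from bench import ctrl gives the robot as it stands. The module is installed in compiled form; this text tells all that it offers. Calls block until the motion is done:
- ctrl.goto(position, orientation): joint-space move of the TCP to a pose.
- ctrl.move_l(position, vel=0.15, ori=None, contact_N=None): straight line of the TCP; ori=None keeps the orientation; vel is the mean speed in m/s. With contact_N (N) it stops when the force on the tool has changed by that much, and returns True; else False.
- ctrl.movej(angles): joint-space move.
- ctrl.command_gripper(opening): opening from 0.0 (shut) to 1.0 (fully open); the grip force is fixed at half the most; returns when the fingers have stopped.
- ctrl.sleep(seconds).
- ctrl.ik(position, orientation): joint angles nearest the present ones, or None.
- ctrl.read_camera(name): name is "scene" or "top"; returns the picture (480x640x3 uint8, blue, green, red); there is no depth.
- ctrl.camera_params(name): a dict with "fx", "fy", "cx", "cy" (pixels), "pose" (4x4, takes a point from camera to world coordinates). Camera axes: x right, y up, looking along -z (the intrinsics and any distortion apply to the point x, -y, -z); pixel columns grow to the right and rows downward; lengths in m; the calibration is good to about 2 mm. A picture is of the moment at which its call begins. camera_params takes no time and is no camera call.
A pose or a line that the arm cannot do raises ctrl.MotionError and nothing moves.
- ctrl.sign_off(): hands the job in, once; it reports no verdict.
Readings, each from a call of its own:
- ctrl.current_t(): time.
- ctrl.current_q(): joint angles.
- ctrl.current_dq(): joint speeds.
- ctrl.current_effort(): joint torques, N m.
- ctrl.current_tool_pos(): TCP position.
- ctrl.current_eef_rot(): TCP orientation.
- ctrl.current_contact_force(): force on the tool from outside, world axes, zero at the start.
- ctrl.current_wrist_torque(): the same for the moment, N m.
- ctrl.current_grip_width(): opening from 0.0 (shut) to 1.0 (fully open).
Only numpy, scipy, OpenCV 4.12 (cv2) and the standard library are available. Lean on these libraries where they do the work, as an engineer would, in place of code of your own. Each camera call takes 0.05 s, during which the arm holds its last target.

### The job

Take the pull hook from its stand and, working only with the hook, swing the red swivel cover on the filter housing well aside from the finger hole of the yellow filter tray. Then catch the finger hole with the hook and gently draw the tray all the way out until it comes up firmly against its stop (a tug of about 10 N), keeping gripper and arm off the housing and its lamp bridge. Hang the hook back upright in its stand, let go, and leave the bottle, the flow cell and the dish where they are.

Things in the scene. Friction and masses are not known exactly. Their poses are not given: they have to be found in the camera images.
- housing: Fixed aluminium filter housing, 150 (x) x 134 (y) mm, side walls 46 mm high, clear roof 58 mm high over its rear (x = +5 to +75 mm). Origin: centre of its underside; -x is its front, which faces roughly to the right (world -y); z up. It carries tray, cover and lamp bridge. The finger hole (tray in) is at x = -50, y = 0 mm, under the bridge: come in with the hook leaning 35 to 50 degrees, handle to the front.
- bridge_edge (a point): Middle of the lower front edge of the white lamp bridge, 131 mm above the table; axes as the housing's. From here the bridge slab runs 58 mm to +x and 67 mm to each side, 26 mm thick (top at 157 mm, brass fitting above up to 211 mm). Columns at the ends, 38 to 58 mm behind this edge and 55 to 67 mm from the middle. The finger hole (tray in) lies 18 mm to +x of this edge and 85 mm below.
- tray (a joint): Travel of the yellow filter tray in m: 0 = fully in, 0.080 = drawn out to its hard stop, against which it is to be tugged with about 10 N (more than 6, never over 30). It slides along the housing's -x with a steady friction of about 2.5 N, some damping (12 N per m/s), and stays where it is left. Tray 120 x 90 x 14 mm, its top 46 mm above the table.
- finger_hole (a point): Centre of the round finger hole in the tray's top face (46 mm above the table), moving with the tray; the hole is 20 mm wide and 11 mm deep with a closed bottom. Axes as the housing's.
- cover (a joint): Angle of the red swivel cover in rad: 0 = straight across over the finger hole; it grows as the free end swings clockwise seen from above, towards the housing's front, up to a stop at 1.6. The hole is quite free from about 0.8. Turns with a friction of about 0.05 N m and stays where it is left.
- cover_pivot (a point): Axis of the cover's brass pivot screw, at the level of the cover plate's top (52 mm above the table); at x = -50, y = +56 mm of the housing. The axes turn with the cover: the plate runs from here 78 mm along -y, is 30 mm wide (x from -15 to +15 mm) and 4 mm thick. Opening moves it towards its own -x.
- cover_lip (a point): Middle of the top edge of the cover's upright lip, 64 mm above the table, 13.5 mm to -x and 54.5 mm to -y of the pivot; axes turn with the cover. The lip runs along the cover's -x edge (front edge when shut), 31 to 78 mm from the pivot, 3 mm thick, 12 mm above the plate's top. A hook tip set on the plate behind it (+x side) drags the cover open.
- hook: Loose pull hook, about 120 g, hanging upright in its stand. Origin: centre of its collar's underside; z up along the handle. Collar 22 (x) x 36 (y) x 6 mm; above it a blue handle 22 (x) x 18 (y) mm, top at z = 90 mm, to be gripped across y; below, a 7 mm thick steel rod straight down to z = -75 mm, then bent 45 degrees towards -x up to the tip.
- hook_tip (a point): Centre of the hook's round tip (radius 3.5 mm), at x = -17, z = -92 mm of the hook. Axes as the hook's. With the hook leaning 45 degrees (handle towards its own -x) the bent end, 24 mm long, points straight down.
- stand: Fixed stand of the hook. Origin: centre of its underside. Base plate 110 x 100 x 10 mm; an upright plate at x = +28 to +40 mm carries a fork plate (x = -35 to +40 mm, 70 mm wide, 8 mm thick, top 125 mm above the table) with a slot 17 mm wide, open to -x and closed at x = +8 mm.
- fork (a point): Where the hook's collar underside rests: top of the fork, at x = -5, y = 0, z = 125 mm of the stand; axes as the stand's. The rod hangs in the slot and the collar lies across it, the hook's axes about as the stand's (bent end to -x). The hook can be lifted straight up and lowered straight down, as the bent end passes through the slot.
- bottle: Bystander: amber bottle, 56 mm wide, 120 mm high. Origin: centre of its underside.
- flow_cell: Bystander: clear acrylic flow-cell block, 85 x 85 x 24 mm, with three brass fittings, 56 mm high in all. Origin: centre of its underside.
- dish: Bystander: glass dish, 80 mm wide, 18 mm high. Origin: centre of its underside.
There are look-alikes about, which are no part of the job. There is more than one size of the hook; the one meant has the size given above.

How it is judged:
By the outcome, as a careful person would: the job done as asked, in the order asked, and still so for the second after the job is handed in, with the robot touching nothing.
It also fails if it takes over 66 s, if anything falls off the work surface, if the arm or the gripper's body presses on something with over 40 N, if the wrist force passes 120 N, or if a joint passes its speed limit or range.

## Working session

There is one attempt and no reset: what is moved stays moved. The work goes in short steps, each a Python script; the robot and the scene stay as the last script left them, time stands still between calls to the robot, and variables do not carry over. Pictures are saved under pics/ and viewed, and the job is handed in when it is done.

```bash
ls; mkdir -p pics
python3 - <<'E'
from bench import ctrl
import cv2
print(ctrl.current_t(), ctrl.current_q(), ctrl.current_tool_pos(), ctrl.current_eef_rot())
for n in ("scene","top"):
    cv2.imwrite(f"pics/{n}0.png",ctrl.read_camera(n)); print(n,ctrl.camera_params(n))
E
```

```text
pics
0.0 [-7.19931075e+01  2.83150292e+01  7.71263587e+01  1.17021645e-04
  7.46267810e+01 -5.47336592e+00] [ 0.24888114 -0.5728632   0.17434128] [[ 3.98432353e-01 -3.65922741e-04  9.17197648e-01]
 [-9.17196957e-01  1.13210413e-03  3.98432504e-01]
 [-1.18415876e-03 -9.99999292e-01  1.15443688e-04]]
scene {'fx': 547.151931169124, 'fy': 547.151931169124, 'cx': 318.128583127171, 'cy': 244.91685911953647, 'pose': array([[ 0.40438685, -0.49195495,  0.77100688,  1.57205084],
       [ 0.91458551,  0.21950018, -0.3396366 , -0.41278285],
       [-0.00215024,  0.84249629,  0.53869785,  0.85462011],
       [ 0.        ,  0.        ,  0.        ,  1.        ]])}
top {'fx': 469.8664061311443, 'fy': 469.8664061311443, 'cx': 313.2873490728633, 'cy': 248.38517667283386, 'pose': array([[-0.02406592,  0.98359452, -0.17878102,  0.35473035],
       [-0.99970824, -0.02404778,  0.00226886,  0.04413844],
       [-0.00206764,  0.17878346,  0.98388627,  1.14713798],
       [ 0.        ,  0.        ,  0.        ,  1.        ]])}
```

View pics/scene0.png

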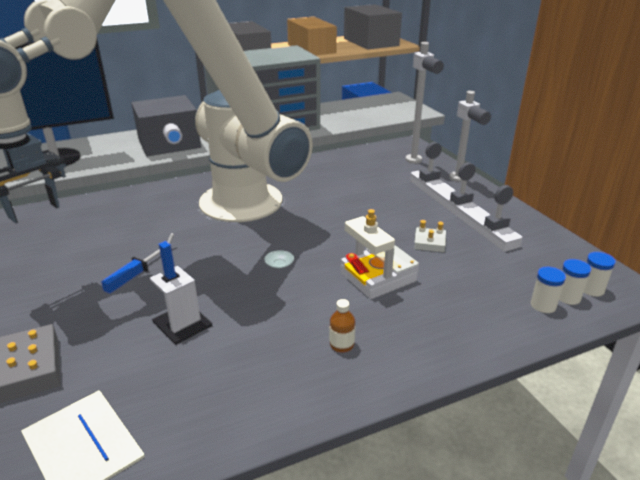

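View pics/top0.png

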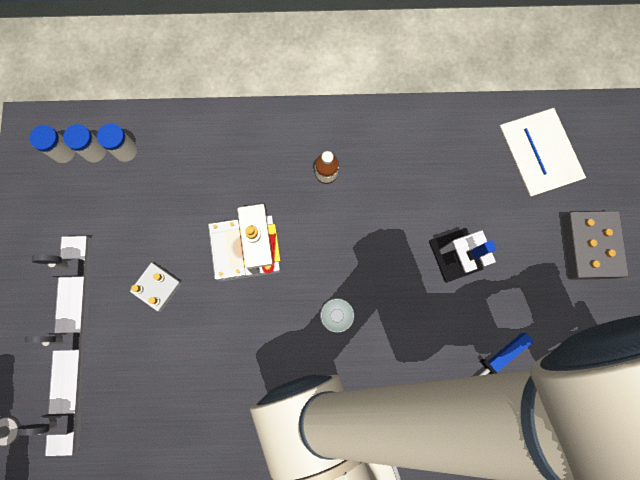

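Run:
```python
import cv2,numpy as np
s=cv2.imread("pics/scene0.png");t=cv2.imread("pics/top0.png")
def c(im,x,y,w,h,k): return cv2.resize(im[y:y+h,x:x+w],None,fx=k,fy=k,interpolation=cv2.INTER_CUBIC)
a=c(s,95,220,130,125,3);b=c(s,320,200,130,125,3)
cv2.imwrite("pics/c1.png",np.hstack([a,b]))
a=c(t,195,190,100,100,4);b=c(t,420,210,100,100,4)
cv2.imwrite("pics/c2.png",np.hstack([a,b]))
```

```text
(no output)
```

View pics/c1.png

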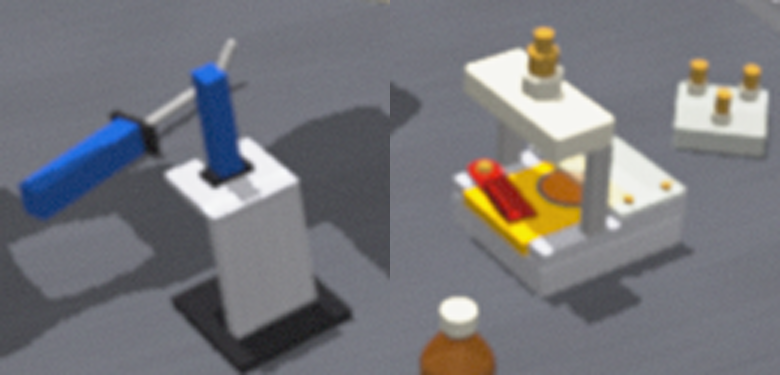

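View pics/c2.png

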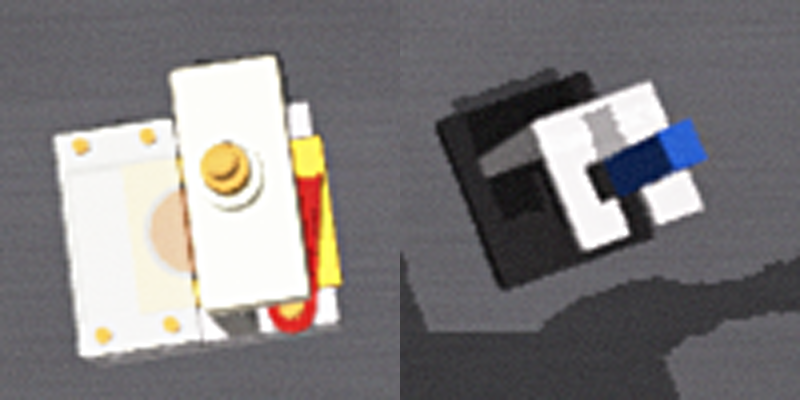

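Run:
```python
import cv2,numpy as np
s=cv2.imread("pics/scene0.png");t=cv2.imread("pics/top0.png")
def c(im,x,y,w,h,k,fn):
    o=cv2.resize(im[y:y+h,x:x+w],None,fx=k,fy=k,interpolation=cv2.INTER_CUBIC)
    for i in range(0,w,10):
        cv2.line(o,(i*k,0),(i*k,6),(0,255,0),1); cv2.putText(o,str(x+i),(i*k+1,16),0,.35,(0,255,0),1)
    for j in range(0,h,10):
        cv2.line(o,(0,j*k),(6,j*k),(0,255,0),1); cv2.putText(o,str(y+j),(8,j*k+4),0,.35,(0,255,0),1)
    cv2.imwrite(fn,o)
c(t,200,196,90,90,6,"pics/d1.png"); c(t,424,218,80,70,7,"pics/d2.png")
c(s,338,203,84,95,6,"pics/d3.png"); c(s,98,225,120,115,5,"pics/d4.png")
```

```text
(no output)
```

View pics/d1.png

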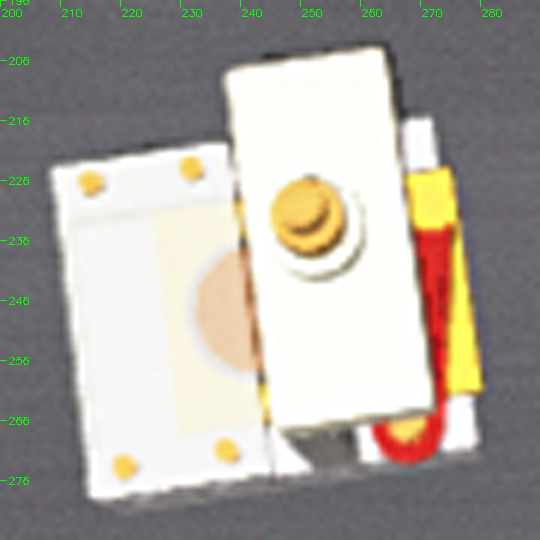

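View pics/d2.png

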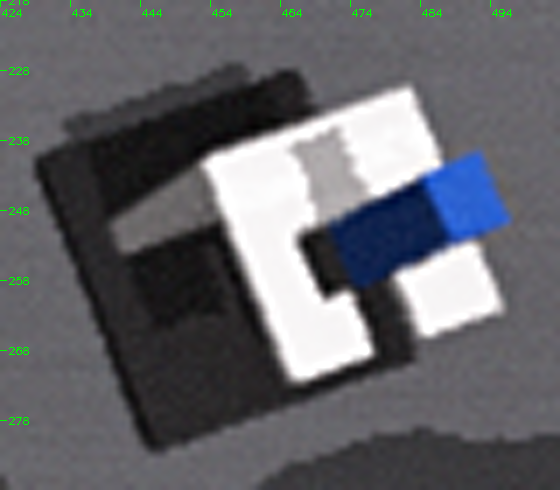

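View pics/d3.png

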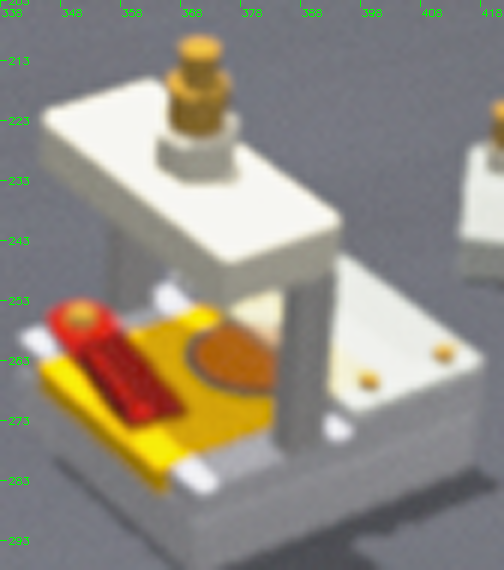

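View pics/d4.png

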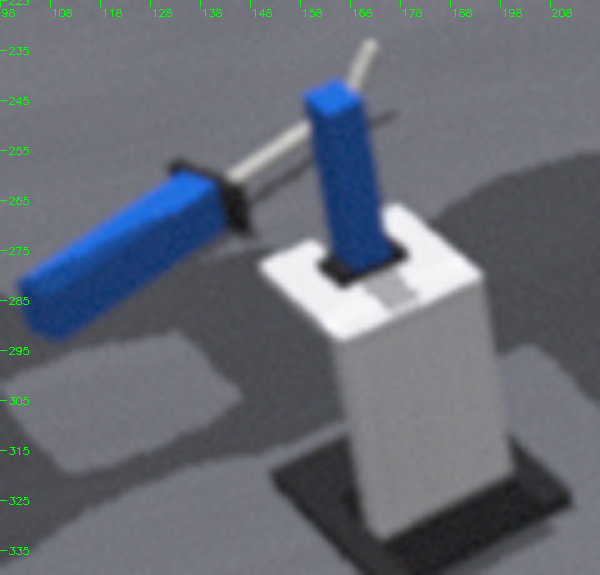

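```bash
cat > h.py <<'E'
import numpy as np, cv2
from scipy.optimize import least_squares
from bench import ctrl
P={n:ctrl.camera_params(n) for n in("scene","top")}
def proj(n,X):
    p=P[n];X=np.atleast_2d(X);T=np.linalg.inv(p["pose"]);c=X@T[:3,:3].T+T[:3,3]
    return np.c_[p["cx"]+p["fx"]*c[:,0]/-c[:,2],p["cy"]+p["fy"]*-c[:,1]/-c[:,2]]
def ray(n,u,v):
    p=P[n];d=p["pose"][:3,:3]@np.array([(u-p["cx"])/p["fx"],-(v-p["cy"])/p["fy"],-1]);return p["pose"][:3,3],d/np.linalg.norm(d)
def onz(n,u,v,z):
    o,d=ray(n,u,v);return o+d*(z-o[2])/d[2]
def tri(a,b):
    (o1,d1),(o2,d2)=ray("scene",*a),ray("top",*b)
    s=np.linalg.lstsq(np.c_[d1,-d2],o2-o1,rcond=None)[0];p=o1+d1*s[0];q=o2+d2*s[1];return (p+q)/2,np.linalg.norm(p-q)
def Rz(a): c,s=np.cos(a),np.sin(a);return np.array([[c,-s,0],[s,c,0],[0,0,1.]])
def fit(obs,x0):
    # obs: (cam,u,v,(x,y,z mm))
    def f(v):
        return np.concatenate([(proj(n,Rz(v[2])@(np.array(m)/1e3)+[v[0],v[1],0])[0]-[a,b]) for n,a,b,m in obs])
    r=least_squares(f,x0,loss="soft_l1");return r.x,f(r.x).reshape(-1,2)
E
python3 - <<'E'
from h import *
np.set_printoptions(precision=4,suppress=True)
H=[("top",263.8,203.5,(-68,-67,157)),("top",237.7,208,(-10,-67,157)),("top",272.3,264.2,(-68,67,157)),("top",245.8,268,(-10,67,157)),("top",208.3,224.3,(75,-67,58)),("top",215.3,279.3,(75,67,58)),
("scene",345,223.3,(-68,67,157)),("scene",376.7,247.2,(-68,-67,157)),("scene",394.8,239.2,(-10,-67,157)),("scene",363,216,(-10,67,157)),("scene",418.5,262.7,(75,-67,58))]
x,r=fit(H,[.4,.2,1.5]);print("housing",x[:2],np.degrees(x[2]));print(r.round(1).tolist())
S=[("top",453.3,240.9,(40,35,125)),("top",482.9,230.3,(40,-35,125)),("top",495.9,262,(-35,-35,125)),("top",466.3,272.6,(-35,35,125)),
("scene",166.6,293,(40,-35,125)),("scene",194.8,280,(40,35,125)),("scene",150,278,(-35,-35,125)),("scene",177,265.6,(-35,35,125))]
y,r=fit(S,[.4,-.3,.3]);print("stand",y[:2],np.degrees(y[2]));print(r.round(1).tolist())
print("fork",Rz(y[2])@[-.005,0,0]+[y[0],y[1],.125])
print("handletop",tri((165,244.4),(490.9,246)))
print("handle top face z=.215 from top",onz("top",490.9,246,.215),onz("scene",165,244.4,.215))
M=lambda m:Rz(x[2])@(np.array(m)/1e3)+[x[0],x[1],0]
print("pivot",M((-50,56,52)),tri((351.3,255),(267.8,267.2)),"proj",proj("scene",M((-50,56,52))),proj("top",M((-50,56,52))))
for a in(0,.2,.4):
    L=[M(np.array([-50,56,0])+Rz(-a)@np.array(q)) for q in((-13.5,-31,64),(-13.5,-78,64),(15,-78,52),(-15,-78,52))]
    print(a,proj("scene",np.array(L)).round(1).tolist())
print("bottle",onz("top",327,157,.12),"dish",onz("top",337,315,.01))
# lying hook length
a=tri((104,284),(529,340));print("lying",onz("scene",104,284,.02),onz("scene",142,265,.02),onz("scene",172,233,.02),onz("scene",146,262,.02))
E
```

```text
housing [0.5608 0.2062] 97.77826039370079
[[-0.3, 0.2], [-0.5, -0.2], [0.1, -0.5], [-0.4, 0.0], [0.2, -0.0], [0.0, 0.3], [-0.9, -0.9], [-0.8, -0.4], [0.5, 0.7], [-0.2, 0.4], [0.1, 0.6]]
stand [ 0.5225 -0.3134] 18.369680182464368
[[-0.5, 0.2], [-1.1, 0.3], [-0.5, 0.0], [-0.2, 0.1], [-0.5, 0.2], [-0.8, 0.4], [-0.4, 0.2], [-0.0, 0.7]]
fork [ 0.5177 -0.315   0.125 ]
handletop (array([ 0.5203, -0.3143,  0.2164]), np.float64(0.002630355615799892))
handle top face z=.215 from top [ 0.5202 -0.3162  0.215 ] [ 0.5189 -0.3129  0.215 ]
pivot [0.5121 0.1491 0.052 ] (array([0.5108, 0.1495, 0.0569]), np.float64(0.0007548130479222224)) proj [[351.1514 256.8489]] [[268.0528 266.9032]]
0 [[353.8, 260.2], [364.5, 269.2], [373.4, 269.6], [363.8, 273.3]]
0.2 [[351.2, 260.3], [358.6, 270.2], [368.7, 271.8], [357.8, 274.2]]
0.4 [[348.6, 260.1], [352.3, 270.5], [363.2, 273.4], [351.6, 274.5]]
bottle [0.7545 0.005  0.12  ] dish [ 0.3977 -0.0114  0.01  ]
lying [ 0.3242 -0.4602  0.02  ] [ 0.2765 -0.3582  0.02  ] [ 0.1434 -0.252   0.02  ] [ 0.2663 -0.3461  0.02  ]
```

```bash
cat >> h.py <<'E'
HX=np.array([0.5608,0.2062]);HA=np.radians(97.778)
SX=np.array([0.5225,-0.3134]);SA=np.radians(18.37)
FORK=np.array([0.5177,-0.315,0.125])
def hp(x,y,z): return Rz(HA)@np.array([x,y,z])/1e3+[HX[0],HX[1],0]
def hookR(yaw,lean):
    c,s=np.cos(lean),np.sin(lean)
    return Rz(yaw)@np.array([[c,0,-s],[0,1,0],[s,0,c]])
def toolR(R): return np.c_[-R[:,1],-R[:,2],R[:,0]]
GZ=.015
def tcp_tip(tip,R): return np.asarray(tip)+R@np.array([.017,0,.092+GZ])
def cov(a,cx,cy,z): # point in cover frame -> world
    return hp(*(np.array([-50,56,0])+Rz(-a)@np.array([cx,cy,z])))
LEAN=np.radians(44)
RL=hookR(HA,LEAN);RS=hookR(SA,0)
E
python3 - <<'E'
from h import *
np.set_printoptions(precision=1,suppress=True)
for sg in (1,):
  def chk(n,p,R):
    print(n,p.round(3),ctrl.ik(p,toolR(R)))
  g=FORK+[0,0,GZ]
  chk("grasp",g,RS);chk("up",g+[0,0,.14],RS)
  for yw in(-15,0,15):
    R=hookR(HA+np.radians(yw),LEAN)
    print(yw)
    chk("front",tcp_tip(hp(-150,0,90),R),R)
    chk("cov",tcp_tip(cov(.16,-2,-58,58),R),R)
    chk("covend",tcp_tip(cov(1.25,-2,-58,58),R),R)
    chk("hole",tcp_tip(hp(-50,0,41),R),R)
    chk("out",tcp_tip(hp(-140,0,41),R),R)
E
```

```text
grasp [ 0.5 -0.3  0.1] [-37.   28.7  82.4  -0.   68.9  34.7]
up [ 0.5 -0.3  0.3] [-37.   22.2  70.8  -0.   87.   34.7]
-15
front [ 0.6 -0.   0.2] [-32.6  33.4  86.7  39.1  84.1 -38.2]
cov [0.6 0.1 0.1] [-25.5  33.   94.8  43.2  74.4 -38.8]
covend [0.5 0.  0.1] [-31.7  32.2  96.6  40.5  76.9 -43.3]
hole [0.6 0.1 0.1] [-24.6  34.1  96.3  44.2  72.  -40.2]
out [0.6 0.  0.1] [-31.9  36.7  89.7  40.1  78.8 -41.8]
0
front [ 0.6 -0.   0.2] [-28.6  38.9  74.5  34.2  95.3 -42.1]
cov [0.6 0.1 0.1] [-22.1  38.2  82.4  37.1  86.1 -41.6]
covend [0.5 0.  0.1] [-27.5  37.2  84.8  34.6  87.6 -46.1]
hole [0.6 0.1 0.1] [-21.3  39.1  83.9  37.7  83.7 -42.5]
out [0.6 0.  0.1] [-27.9  41.8  77.4  34.3  90.2 -44.8]
15
front [0.6 0.  0.2] [-24.   44.3  62.4  29.7 106.1 -46.9]
cov [0.6 0.1 0.1] [-17.8  43.4  70.1  32.1  97.3 -45.4]
covend [0.6 0.  0.1] [-22.6  42.   73.5  29.5  97.9 -50.2]
hole [0.6 0.1 0.1] [-17.1  44.2  71.6  32.4  95.1 -46. ]
out [0.6 0.  0.1] [-23.3  46.8  65.4  29.4 101.1 -49.1]
```

The target is the blue hook at top (491,246), scene (165,244). It hangs in the stand, and its handle top triangulates to 91 mm above the fork, which matches the 90 mm given. The other candidates are the hook lying at scene (125,270), whose handle is about 112 mm long, and the pen at scene (93,437). The crop already viewed (d4) confirms the choice.

Run:
```python
from h import *
np.set_printoptions(precision=4,suppress=True)
g=FORK+[0,0,GZ]
ctrl.command_gripper(0.55)
ctrl.goto(g+[0,0,.13],toolR(RS))
ctrl.move_l(g,vel=.12)
print(ctrl.current_contact_force(),ctrl.current_tool_pos()-g)
ctrl.command_gripper(0.0)
print(ctrl.current_grip_width()*91,ctrl.current_contact_force(),ctrl.current_t())
cv2.imwrite("pics/g1s.png",ctrl.read_camera("scene"));
im=ctrl.read_camera("scene")[180:320,80:240];cv2.imwrite("pics/g1.png",cv2.resize(im,None,fx=4,fy=4))
```

```text
[-0.48   -0.718   0.4502] [ 0.0004 -0.0003  0.0007]
17.99403780085717 [0.3285 0.1353 0.5184] 4.1333
```

View pics/g1.png

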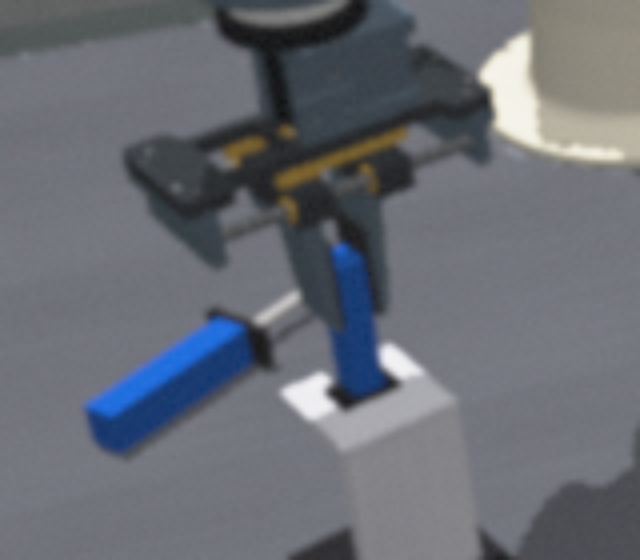

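Run:
```python
from h import *
im=cv2.imread("pics/g1s.png")
o=cv2.resize(im[180:320,80:240],None,fx=5,fy=5,interpolation=cv2.INTER_CUBIC)
T=ctrl.current_tool_pos();R=ctrl.current_eef_rot()
def d(X,c):
    for p in proj("scene",np.array(X)): cv2.circle(o,tuple(((p-[80,180]+.5)*5).astype(int)),3,c,-1)
d([T],(0,0,255)); d([T-R[:,1]*.019],(0,255,0))
d([T-R[:,1]*.019+R[:,0]*a+R[:,2]*b for a in(-.009,.009) for b in(-.016,.016)],(0,255,255))
d([FORK+RS@np.array([a,b,c]) for a in(-.011,.011) for b in(-.009,.009) for c in(.006,.09)],(255,0,255))
t=ctrl.read_camera("top")
cv2.imwrite("pics/g2.png",o)
cv2.imwrite("pics/g2t.png",cv2.resize(t[190:310,400:560],None,fx=5,fy=5))
```

```text
(no output)
```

View pics/g2.png

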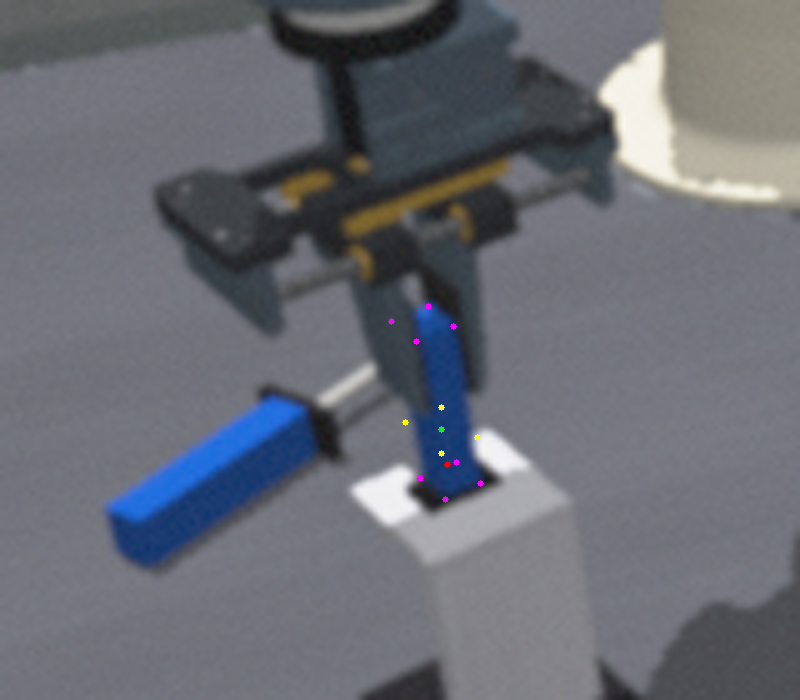

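View pics/g2t.png

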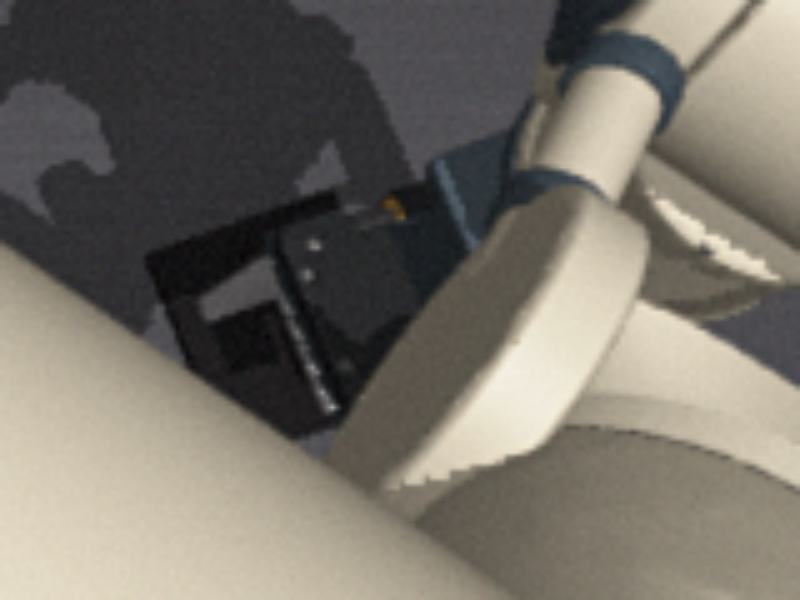

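Run:
```python
from h import *
T=np.array([0.24888,-.57286,.17434]);R=np.array([[3.98432353e-01,-3.65922741e-04,9.17197648e-01],[-9.17196957e-01,1.13210413e-03,3.98432504e-01],[-1.18415876e-03,-9.99999292e-01,1.15443688e-04]])
im=cv2.imread("pics/scene0.png")
o=cv2.resize(im[120:240,0:120],None,fx=5,fy=5,interpolation=cv2.INTER_CUBIC)
for X,c in((T,(0,0,255)),(T-R[:,1]*.019,(0,255,0)),(T-R[:,1]*.079,(255,0,255)),(T+R[:,0]*.0455,(0,255,255)),(T-R[:,0]*.0455,(0,255,255))):
    p=proj("scene",X)[0];print(p);cv2.circle(o,tuple(((p-[0,120]+.5)*5).astype(int)),3,c,-1)
cv2.imwrite("pics/g3.png",o);print(ctrl.current_t(),ctrl.current_q(),ctrl.current_tool_pos())
```

```text
[ 38.8527318  227.39266512]
[ 36.66398418 220.63512788]
[ 29.52378603 198.59048723]
[ 19.89304602 234.61872109]
[ 57.02854483 220.46536455]
4.2833 [-3.69614891e+01  2.87212079e+01  8.23583710e+01 -1.90728721e-03
  6.89190131e+01  3.46669148e+01] [ 0.51770819 -0.31500151  0.14004742]
```

View pics/g3.png

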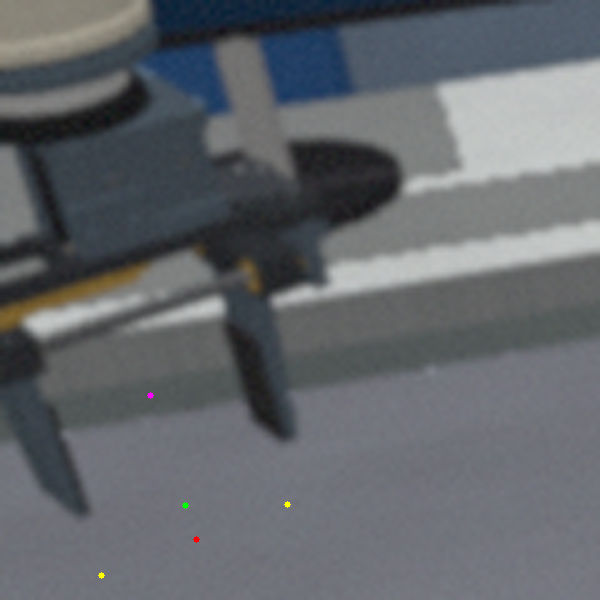

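Run:
```python
from h import *
np.set_printoptions(precision=4,suppress=True)
ctrl.command_gripper(0.5)
p=ctrl.current_tool_pos()
c=ctrl.move_l(p-[0,0,.018],vel=.03,contact_N=4)
print(c,ctrl.current_tool_pos()-p,ctrl.current_contact_force(),ctrl.current_t())
im=ctrl.read_camera("scene")[180:320,80:240];cv2.imwrite("pics/g4.png",cv2.resize(im,None,fx=4,fy=4))
```

```text
False [ 0.0001 -0.     -0.0179] [-0.138   0.44   -0.3989] 5.6417
```

View pics/g4.png

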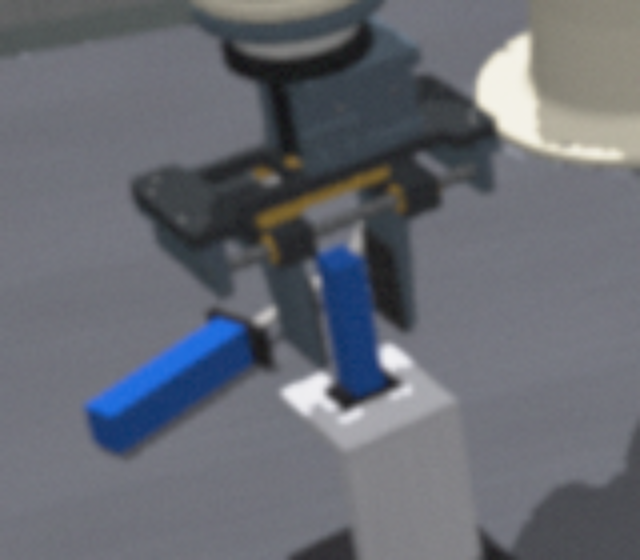

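Run:
```python
from h import *
np.set_printoptions(precision=4,suppress=True)
p=ctrl.current_tool_pos()
c=ctrl.move_l(p-[0,0,.011],vel=.03,contact_N=4)
print(c,ctrl.current_tool_pos()-p,ctrl.current_contact_force())
if c: ctrl.move_l(ctrl.current_tool_pos()+[0,0,.002],vel=.03)
ctrl.command_gripper(0)
q=ctrl.current_tool_pos();R=ctrl.current_eef_rot()
print(ctrl.current_grip_width()*91,"GZ",q-FORK,ctrl.current_contact_force())
b=ctrl.current_contact_force()
ctrl.move_l(q+[0,0,.01],vel=.05)
print(ctrl.current_contact_force()-b, ctrl.current_grip_width()*91)
ctrl.move_l(q+[0,0,.16],vel=.15)
print(ctrl.current_contact_force()-b,ctrl.current_t())
s=ctrl.read_camera("scene");t=ctrl.read_camera("top");cv2.imwrite("pics/l1s.png",s);cv2.imwrite("pics/l1t.png",t)
o=cv2.resize(s[140:290,80:240],None,fx=4,fy=4)
hk=FORK+[0,0,.16]
for X in([0,0,0],[-.017,0,-.092],[0,0,-.075],[-.011,-.018,0],[.011,.018,0],[.011,-.018,0]):
    u=proj("scene",hk+RS@np.array(X))[0];cv2.circle(o,tuple(((u-[80,140]+.5)*4).astype(int)),2,(0,255,255),-1)
cv2.imwrite("pics/l1.png",o)
```

```text
False [-0.0001  0.0001 -0.0112] [ 0.0101 -0.3807 -0.1296]
17.868471701373217 GZ [ 0.0002 -0.0001 -0.0138] [-0.5824  0.4609  0.909 ]
[ 0.8322  0.1856 -2.5479] 17.74705709464258
[ 0.7114 -0.0264 -1.9437] 8.2333
```

View pics/l1.png

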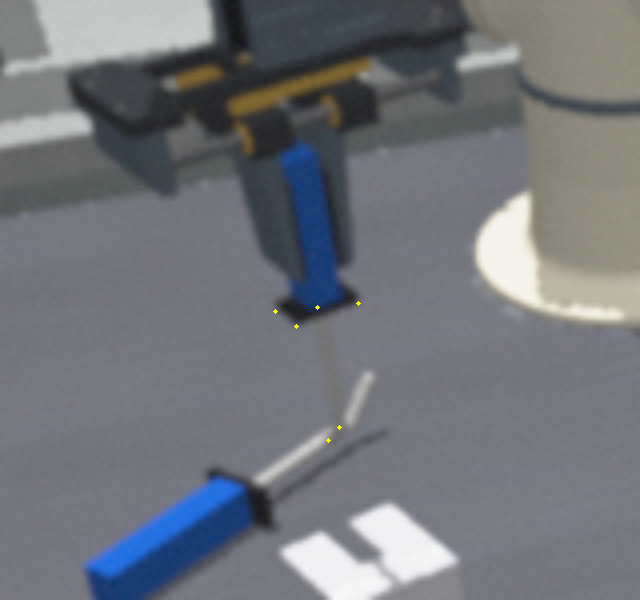

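```bash
sed -i 's/^GZ=.*/GZ=-.0138/' h.py
cat >> h.py <<'E'
def snap(tag,pts,win,k=5,cam="scene"):
    im=ctrl.read_camera(cam);x,y,w,h=win
    o=cv2.resize(im[y:y+h,x:x+w],None,fx=k,fy=k,interpolation=cv2.INTER_CUBIC)
    for X in pts:
        u=proj(cam,X)[0];cv2.circle(o,tuple(((u-[x,y]+.5)*k).astype(int)),2,(255,0,255),-1)
    cv2.imwrite(f"pics/{tag}.png",o)
def tipnow():
    R=ctrl.current_eef_rot();Rh=np.c_[R[:,2],-R[:,0],-R[:,1]]
    return ctrl.current_tool_pos()-Rh@np.array([.017,0,.092+GZ]),Rh
E
python3 - <<'E'
from h import *
np.set_printoptions(precision=4,suppress=True)
ctrl.goto(tcp_tip(hp(-150,0,130),RL),toolR(RL))
ctrl.move_l(tcp_tip(hp(-115,-5,82),RL),vel=.12)
t,Rh=tipnow();h=t-Rh@np.array([-.017,0,-.092])
print(t,hp(-115,-5,82),ctrl.current_t())
pts=[t,h,h+Rh@[0,0,-.075],h+Rh@[0,.018,0],h+Rh@[0,-.018,0]]
snap("f1",pts,(280,170,150,120)); snap("f1t",pts,(200,180,150,120),cam="top")
E
```

```text
[0.5817 0.0925 0.0824] [0.5813 0.0929 0.082 ] 10.2167
```

View pics/f1.png

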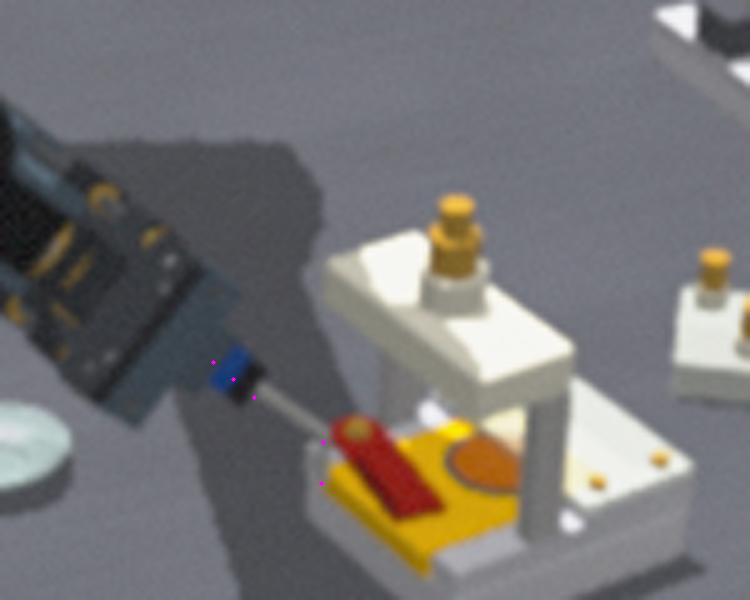

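View pics/f1t.png

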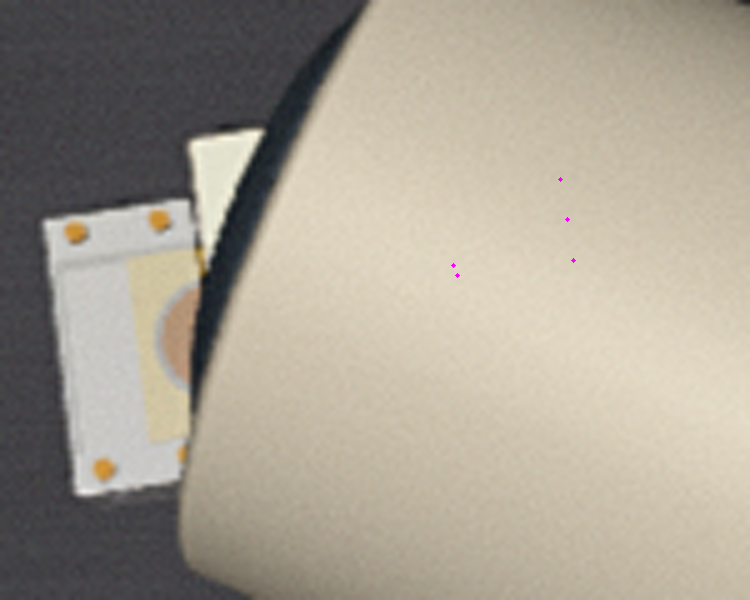

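Run:
```python
from h import *
t,Rh=tipnow();h=t-Rh@np.array([-.017,0,-.092])
pts=[t,h,h+Rh@[0,0,-.075]]+[h+Rh@np.array([a,b,0]) for a in(-.011,.011) for b in(-.018,.018)]
snap("f2",pts,(315,235,60,55),k=12)
```

```text
(no output)
```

View pics/f2.png

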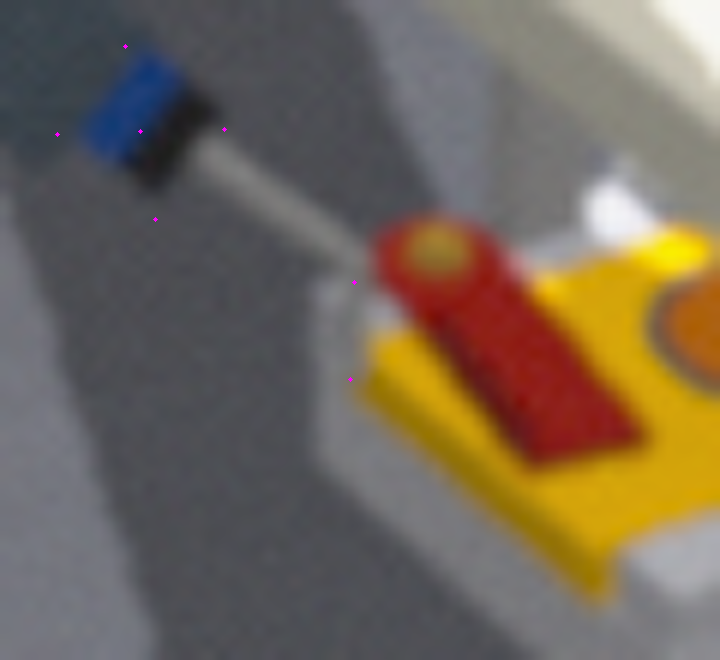

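Run:
```python
from h import *
np.set_printoptions(precision=4,suppress=True)
ctrl.move_l(tcp_tip(cov(.16,1,-57,76),RL),vel=.1)
b=ctrl.current_contact_force()
c=ctrl.move_l(tcp_tip(cov(.16,1,-57,50),RL),vel=.02,contact_N=2)
t,Rh=tipnow();print(c,t,ctrl.current_contact_force()-b,ctrl.current_t())
h=t-Rh@np.array([-.017,0,-.092])
snap("k1",[t,h+Rh@[0,0,-.075]],(315,225,70,60),k=11)
```

```text
True [0.569  0.149  0.0534] [ 2.1743 -0.408   5.466 ] 12.1167
```

View pics/k1.png

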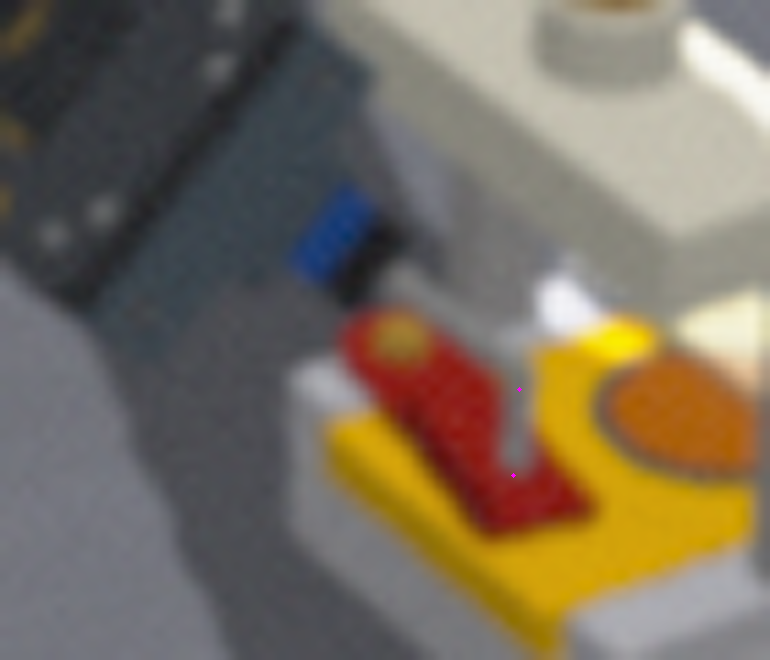

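Run:
```python
from h import *
np.set_printoptions(precision=2,suppress=True)
b=None
for a in list(np.arange(.16,1.36,.17))+[1.37]:
    ctrl.move_l(tcp_tip(cov(a,1,-57,55.4),RL),vel=.05)
    f=ctrl.current_contact_force();b=f if b is None else b;print(round(a,2),f-b)
print(ctrl.current_t())
t,Rh=tipnow();snap("k2",[t],(315,215,80,75),k=8)
```

```text
0.16 [0. 0. 0.]
0.33 [-1.86  1.36  0.32]
0.5 [-1.51  1.14  1.68]
0.67 [-1.8   1.42  0.28]
0.84 [-1.58  1.39  0.74]
1.01 [-1.29  1.23  0.64]
1.18 [-1.24  0.98  0.62]
1.35 [-2.19  0.19  1.67]
1.37 [-0.81  0.86 -0.13]
15.0583
```

View pics/k2.png

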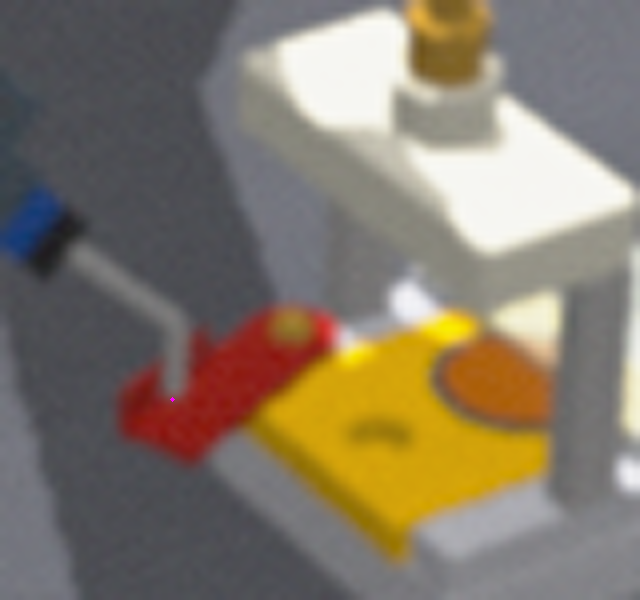

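Run:
```python
from h import *
np.set_printoptions(precision=3,suppress=True)
print("hole px",proj("scene",hp(-50,0,46)),[proj("scene",hp(-50+10*np.cos(a),10*np.sin(a),46)).round(1).tolist() for a in np.arange(0,6.28,1.57)])
ctrl.move_l(tcp_tip(cov(1.37,3,-57,74),RL),vel=.08)
ctrl.move_l(tcp_tip(hp(-75,0,74),RL),vel=.12)
ctrl.move_l(tcp_tip(hp(-50,0,60),RL),vel=.08)
t,Rh=tipnow();print(ctrl.current_contact_force(),ctrl.current_t())
snap("m1",[t,hp(-50,0,46)],(330,230,65,55),k=11)
```

```text
hole px [[363.486 269.129]] [[[366.7, 267.9]], [[361.2, 267.2]], [[360.3, 270.3]], [[365.8, 271.1]]]
[-0.016  0.715 -1.181] 16.5833
```

View pics/m1.png

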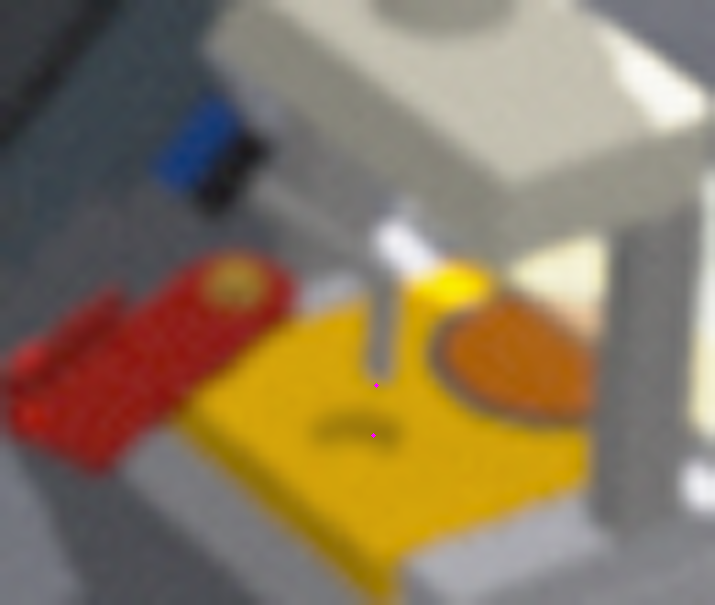

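Run:
```python
from h import *
np.set_printoptions(precision=3,suppress=True)
ctrl.move_l(tcp_tip(hp(-52.5,-1,56),RL),vel=.05)
b=ctrl.current_contact_force()
c=ctrl.move_l(tcp_tip(hp(-52.5,-1,37.5),RL),vel=.025,contact_N=2.5)
t,Rh=tipnow();print(c,t,ctrl.current_contact_force()-b,ctrl.current_t())
snap("m2",[t],(330,230,65,55),k=11)
```

```text
False [0.569 0.154 0.038] [ 0.029 -0.526  0.229] 17.775
```

View pics/m2.png

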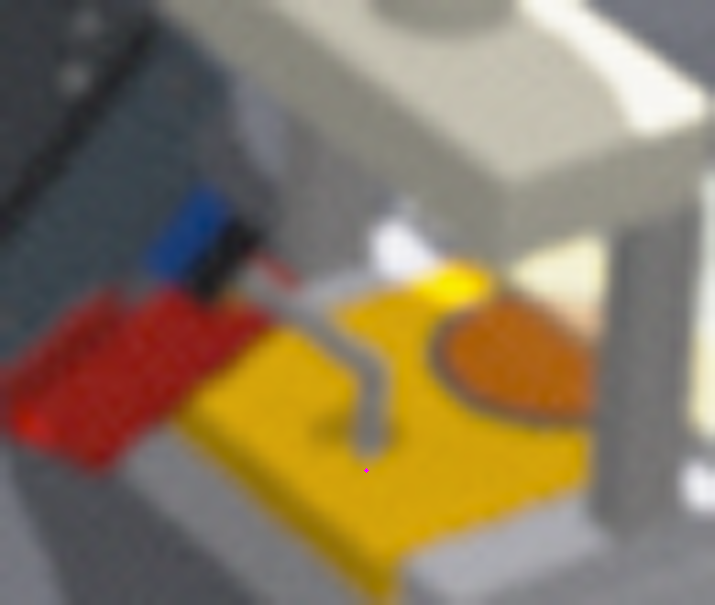

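Run:
```python
from h import *
np.set_printoptions(precision=2,suppress=True)
b=ctrl.current_contact_force();ax=Rz(HA)@np.array([1,0,0])
np.save("b.npy",b)
for x in(-62,-80,-120):
    c=ctrl.move_l(tcp_tip(hp(x,-1,37.5),RL),vel=.03 if x>-70 else .05,contact_N=9)
    f=ctrl.current_contact_force()-b;t,_=tipnow();print(x,c,"pull",f@ax,f,"lag",Rz(HA).T@(t-hp(x,-1,37.5))*1e3,ctrl.current_t())
    if c:break
t,Rh=tipnow();snap("p1",[t],(290,210,120,90),k=6)
```

```text
-62 False pull -1.1239237343710673 [ 0.35 -1.09  0.7 ] lag [-0.2   0.02 -0.01] 18.2917
-80 False pull -0.23527086692602112 [-0.16 -0.26 -0.11] lag [-0.51 -0.15 -0.1 ] 18.8
-120 False pull -1.9414262083330875 [ 0.93 -1.83  0.9 ] lag [-0.21 -0.2  -0.05] 19.75
```

View pics/p1.png

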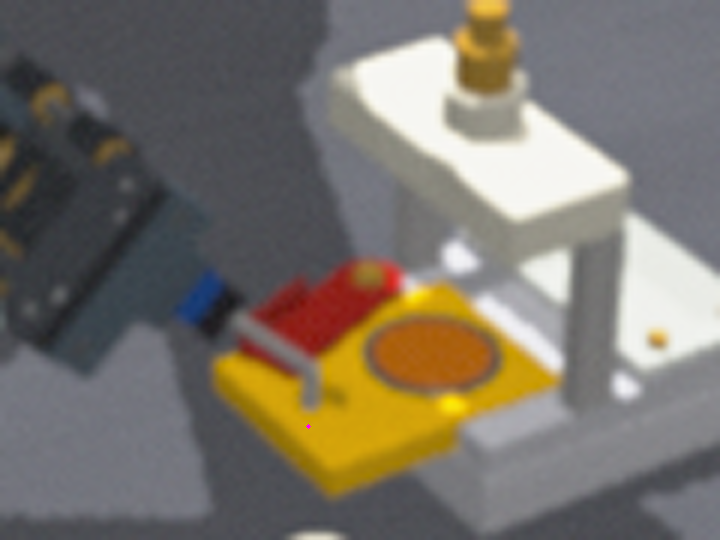

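Run:
```python
from h import *
np.set_printoptions(precision=2,suppress=True)
b=np.load("b.npy");ax=Rz(HA)@np.array([1,0,0])
def rep(s):
    f=ctrl.current_contact_force()-b;t,_=tipnow();print(s,"pull",round(f@ax,2),f,"x",(Rz(HA).T@(t-hp(0,0,0)))[:3]*1e3,round(ctrl.current_t(),2))
c=ctrl.move_l(tcp_tip(hp(-128,-1,37.5),RL),vel=.04,contact_N=7);rep(c)
c=ctrl.move_l(tcp_tip(hp(-150,-1,37.5),RL),vel=.01,contact_N=6.5);rep(c)
ctrl.sleep(.1);rep(0)
t,Rh=tipnow();snap("p2",[t],(290,210,120,90),k=6)
```

```text
False pull -0.59 [ 0.66 -0.5  -0.29] x [-128.39   -1.05   37.45] 20.15
True pull 0.13 [0.25 0.17 1.49] x [-138.41   -0.6    37.28] 21.33
0 pull -0.17 [ 1.14 -0.02  1.43] x [-138.32   -0.4    37.06] 21.43
```

View pics/p2.png

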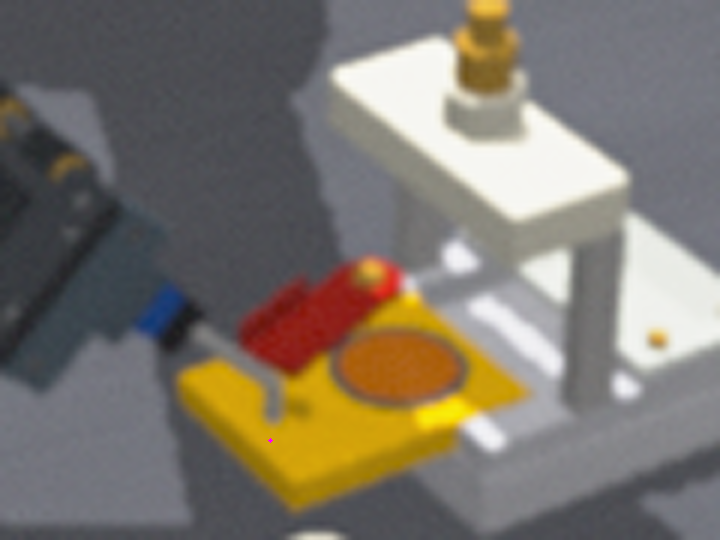

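Run:
```python
from h import *
np.set_printoptions(precision=1,suppress=True)
iv=lambda p:Rz(HA).T@(p-hp(0,0,0))*1e3
for n,u,v in(("d3",365,281),("p1",290+333/6,210+471/6),("p2",290+295/6,210+487/6),("p1L",290+216/6,210+362/6),("p2L",290+180/6,210+375/6),("d3L",344.5,264.5)):
    print(n,iv(onz("scene",u,v,.046)))
```

```text
d3 [-76.7 -43.7  46. ]
p1 [-135.2  -43.7   46. ]
p2 [-154.2  -44.5   46. ]
p1L [-134.6   46.2   46. ]
p2L [-152.6   46.1   46. ]
d3L [-79.7  43.   46. ]
```

Run:
```python
from h import *
np.set_printoptions(precision=2,suppress=True)
b=np.load("b.npy");ax=Rz(HA)@np.array([1,0,0])
def rep(s):
    F=[]
    for _ in range(4): F.append(ctrl.current_contact_force()-b);ctrl.sleep(.02)
    f=np.mean(F,0);t,_=tipnow();print(s,"pull",round(f@ax,2),f,"x",(Rz(HA).T@(t-hp(0,0,0)))[:3]*1e3,round(ctrl.current_t(),2));return f@ax
x=-138.5
while x>-147:
    x-=1
    ctrl.move_l(tcp_tip(hp(x,-1,37.5),RL),vel=.015)
    if rep(x)>7: break
```

```text
-139.5 pull 4.34 [-0.36  4.33  0.88] x [-138.84   -0.4    37.65] 21.81
-140.5 pull 6.77 [-1.01  6.69 -1.67] x [-139.69   -0.34   37.54] 22.12
-141.5 pull 7.53 [-0.93  7.47 -1.52] x [-140.58   -0.19   37.5 ] 22.44
```

Run:
```python
from h import *
np.set_printoptions(precision=2,suppress=True)
b=np.load("b.npy");ax=Rz(HA)@np.array([1,0,0])
def rep(s):
    F=[]
    for _ in range(4): F.append(ctrl.current_contact_force()-b);ctrl.sleep(.02)
    f=np.mean(F,0);t,_=tipnow();print(s,"pull",round(f@ax,2),f,"x",(Rz(HA).T@(t-hp(0,0,0)))[:3]*1e3,round(ctrl.current_t(),2));return f@ax
x=-141.5
while x>-145:
    x-=1
    ctrl.move_l(tcp_tip(hp(x,-1,37.5),RL),vel=.015)
    if rep(x)>10: break
t,Rh=tipnow();h=t-Rh@np.array([-.017,0,-.092])
snap("p3",[t,h+Rh@[0,0,-.075]]+[h+Rh@np.array([a,-.018,0]) for a in(-.011,.011)],(290,220,80,70),k=9)
```

```text
-142.5 pull 6.96 [-1.71  6.79 -1.3 ] x [-141.53   -0.15   37.52] 22.76
-143.5 pull 6.82 [-0.99  6.75 -1.41] x [-142.51   -0.11   37.53] 23.07
-144.5 pull 6.7 [-1.51  6.56 -1.28] x [-143.52   -0.06   37.52] 23.39
-145.5 pull 7.83 [-1.11  7.75 -2.52] x [-144.43   -0.05   37.41] 23.71
```

View pics/p3.png

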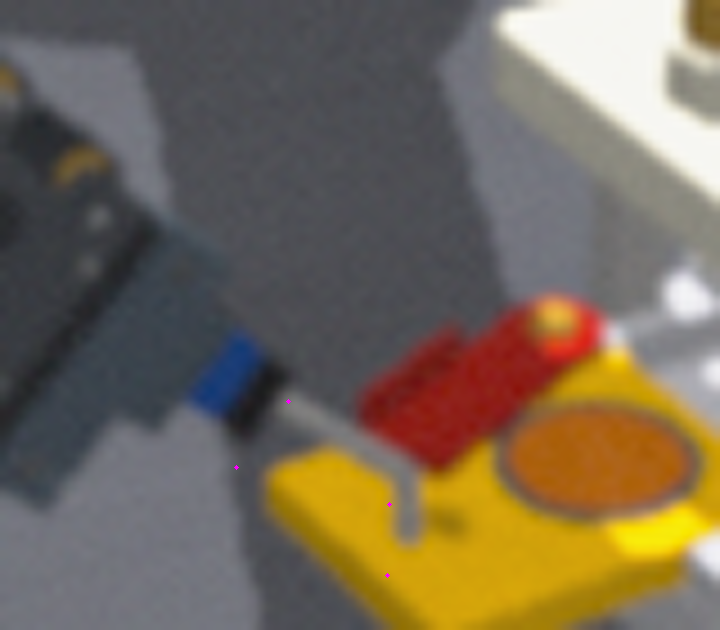

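```bash
cat >> h.py <<'E'
ax=Rz(HA)@np.array([1,0,0])
def rep(s,n=3):
    b=np.load("b.npy");F=[]
    for _ in range(n): F.append(ctrl.current_contact_force()-b);ctrl.sleep(.02)
    f=np.mean(F,0);t,_=tipnow();print(s,"pull",round(f@ax,2),f.round(1),"x",((Rz(HA).T@(t-hp(0,0,0)))[:3]*1e3).round(1),round(ctrl.current_t(),2));return f@ax
E
python3 - <<'E'
from h import *
print(np.load("b.npy"))
for x,z in((-145.5,38.5),(-146,39),(-146.5,39.5)):
    ctrl.move_l(tcp_tip(hp(x,-1,z),RL),vel=.015)
    if rep((x,z))>10: break
t,Rh=tipnow()
snap("p4",[t],(290,220,80,70),k=9)
E
```

```text
[-0.4363116   0.61347059 -1.76631445]
(-145.5, 38.5) pull 6.26 [-1.4  6.1  0.4] x [-1.445e+02 -1.000e-01  3.870e+01] 24.06
(-146, 39) pull 6.58 [-1.9  6.4 -1. ] x [-145.    -0.    39.1] 24.36
(-146.5, 39.5) pull 5.16 [-1.8  5.   1.1] x [-1.456e+02 -1.000e-01  3.960e+01] 24.66
```

View pics/p4.png

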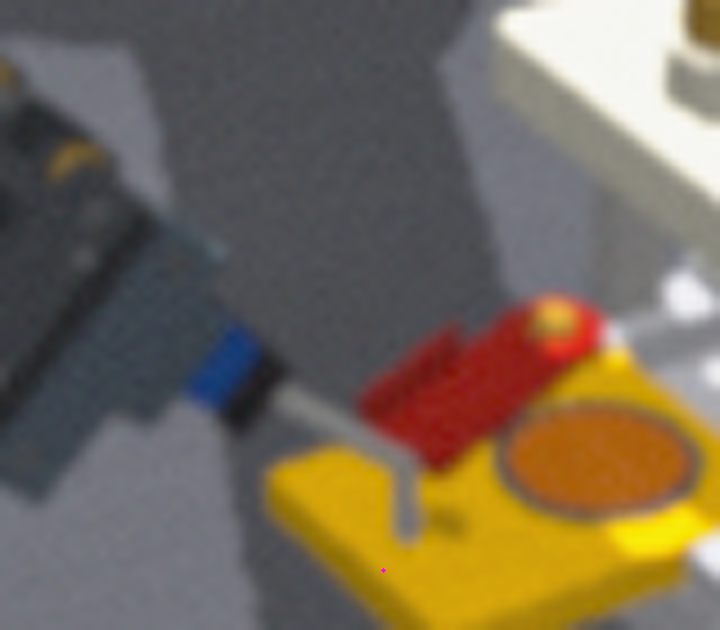

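```bash
cat >> h.py <<'E'
ZP=.033
def hang(h,d,off=(0,0)):
    RN=hookR(SA,-d);p=FORK+[off[0],off[1],h+ZP]
    return p+RN@np.array([0,0,GZ-ZP]),toolR(RN)
E
python3 - <<'E'
from h import *
np.set_printoptions(precision=3,suppress=True)
d=np.radians(3.2)
ctrl.move_l(tcp_tip(hp(-140,-1,39.5),RL),vel=.04);rep("rel",1)
ctrl.move_l(tcp_tip(hp(-140,-1,90),RL),vel=.12);rep("up",1)
ctrl.goto(tcp_tip(hp(-150,0,130),RL),toolR(RL))
p,o=hang(.14,d);ctrl.goto(p,o)
print(ctrl.current_t())
R=RS;h=FORK+[0,0,.14]
pts=[h,h+R@[-.017,0,-.092],h+R@[0,0,-.075]]+[h+R@np.array([a,b,0]) for a in(-.011,.011) for b in(-.018,.018)]
snap("r1",pts,(100,150,140,140),k=4);snap("r1t",[hp(-130,0,46)],(200,180,150,120),cam="top")
E
```

```text
rel pull -0.92 [ 0.6 -0.8  0.9] x [-140.    -1.    39.5] 25.03
up pull -0.06 [-0.1 -0.1  0. ] x [-139.9   -0.6   89.8] 25.62
27.1667
```

View pics/r1.png

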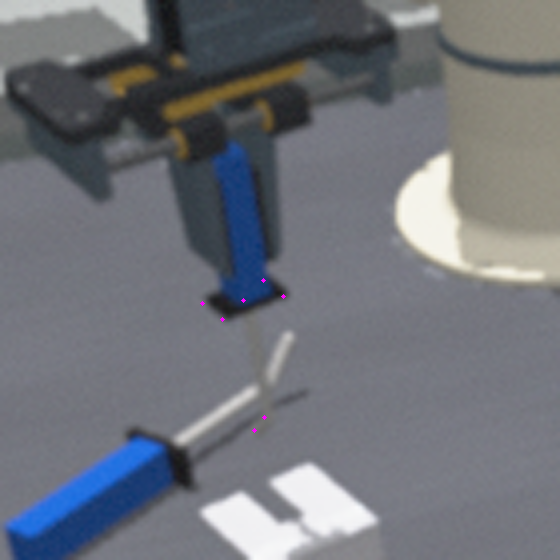

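View pics/r1t.png

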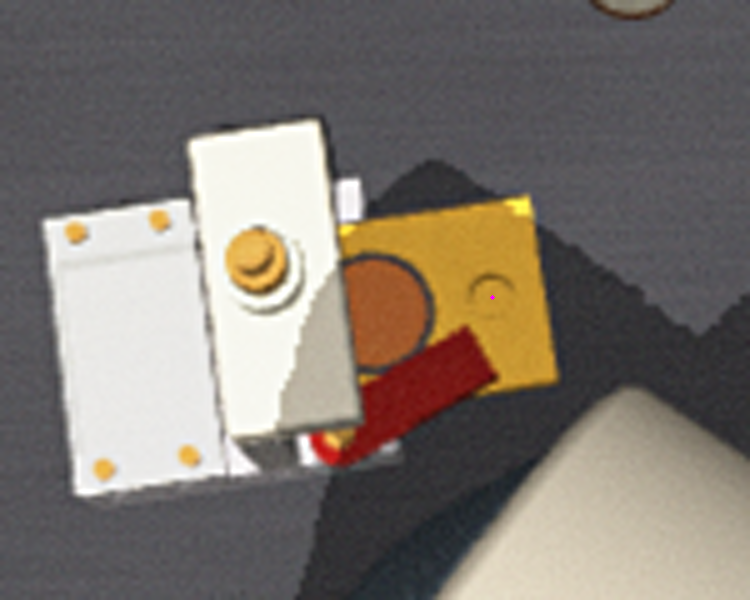

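Run:
```python
from h import *
np.set_printoptions(precision=4,suppress=True)
d=np.radians(3.2)
b=ctrl.current_contact_force()
c=ctrl.move_l(hang(.012,d)[0],vel=.15,contact_N=8);print(c)
if not c:
    c=ctrl.move_l(hang(-.004,d)[0],vel=.04,contact_N=3)
print(c,ctrl.current_tool_pos()-hang(0,d)[0],ctrl.current_contact_force()-b,ctrl.current_t())
h=FORK
snap("r2",[h+RS@np.array([a,b,0]) for a in(-.011,.011) for b in(-.018,.018)],(100,190,140,140),k=5)
```

```text
False
True [ 0.0002 -0.0002 -0.0003] [-0.2313  0.7049 -0.0541] 28.625
```

View pics/r2.png

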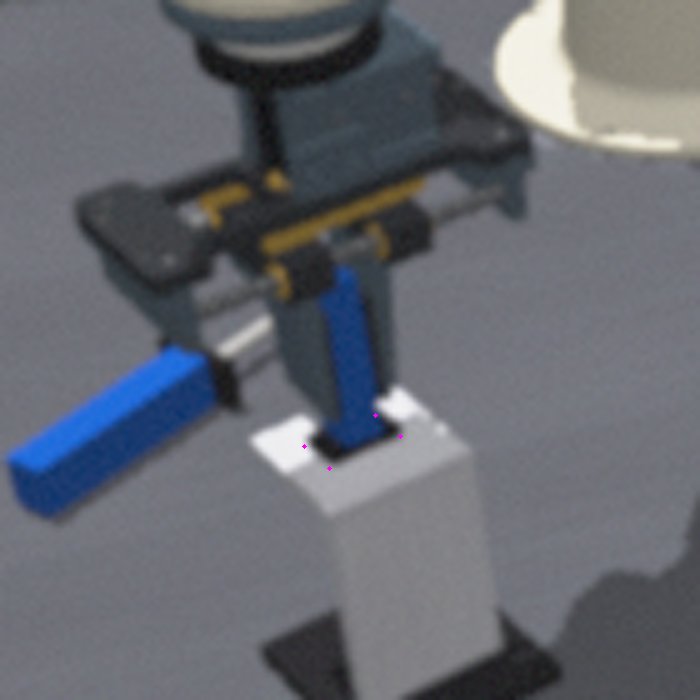

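Run:
```python
from h import *
np.set_printoptions(precision=4,suppress=True)
ctrl.command_gripper(.35)
p=FORK+[0,0,GZ]
ctrl.move_l(p,vel=.05,ori=toolR(RS))
b=ctrl.current_contact_force()
c=ctrl.move_l(p-[0,0,.02],vel=.025,contact_N=3)
print(c,ctrl.current_tool_pos()-FORK,ctrl.current_contact_force()-b,ctrl.current_t())
snap("r3",[],(100,190,140,140),k=5)
```

```text
True [-0.0002  0.0002 -0.0327] [-0.8604 -0.0749  6.0399] 30.075
```

View pics/r3.png

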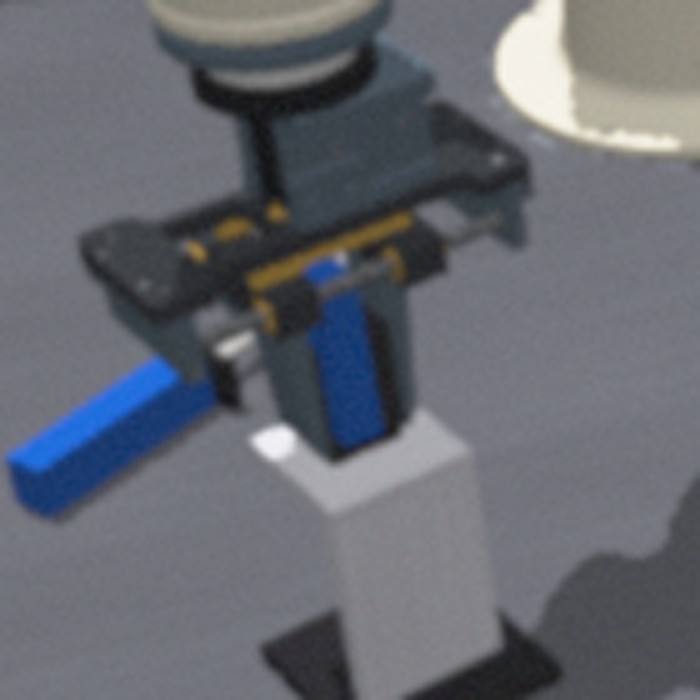

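```bash
sed -i 's/^GZ=.*/GZ=-.0327/; s/^ZP=.*/ZP=.025/; s/^LEAN=.*/LEAN=np.radians(47)/' h.py
python3 - <<'E'
from h import *
np.set_printoptions(precision=3,suppress=True)
ctrl.command_gripper(0)
q=ctrl.current_tool_pos();print(ctrl.current_grip_width()*91,q-FORK,ctrl.current_contact_force())
ctrl.move_l(FORK+[0,0,GZ+.13],vel=.2)
ctrl.goto(tcp_tip(hp(-145,0,120),RL),toolR(RL))
ctrl.move_l(tcp_tip(hp(-131,-1,62),RL),vel=.12)
np.save("b.npy",ctrl.current_contact_force());print(ctrl.current_t())
t,Rh=tipnow();h=t-Rh@np.array([-.017,0,-.092])
snap("s1",[t,h+Rh@[0,0,-.075],hp(-130,0,46)]+[h+Rh@np.array([a,-.018,0]) for a in(-.011,.011)],(290,215,80,70),k=9)
E
```

```text
17.59525869998344 [ 0.    -0.    -0.033] [0.23  0.286 6.905]
33.2167
```

View pics/s1.png

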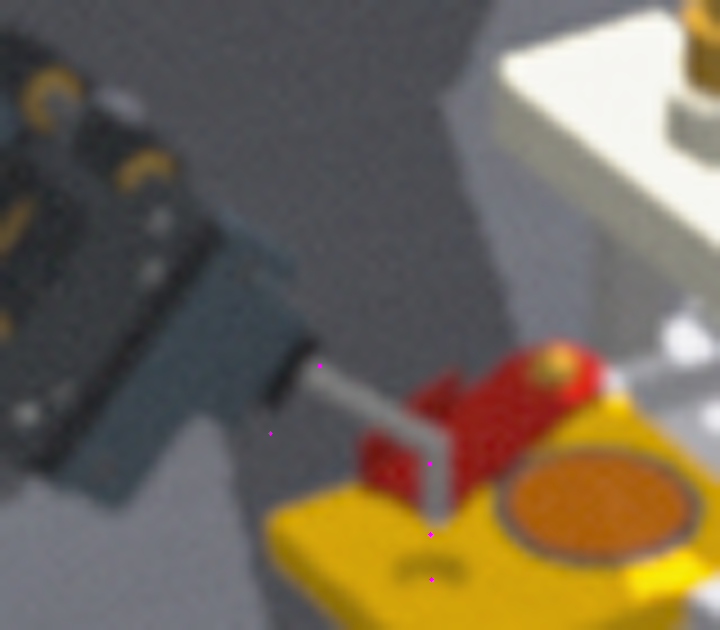

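Run:
```python
from h import *
np.set_printoptions(precision=3,suppress=True)
ctrl.move_l(tcp_tip(hp(-131.5,-3,52),RL),vel=.08)
c=ctrl.move_l(tcp_tip(hp(-131.5,-3,35),RL),vel=.03,contact_N=2.5)
rep(c)
t,Rh=tipnow()
snap("s2",[t],(290,215,80,70),k=9)
```

```text
True pull -1.39 [ 0.9 -1.3  6.6] x [-131.2   -2.8   35.3] 34.14
```

View pics/s2.png

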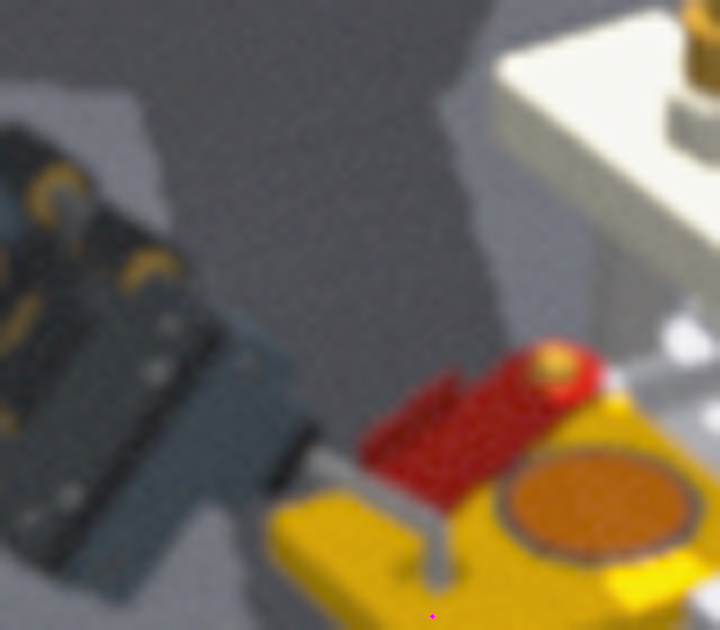

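Run:
```python
from h import *
np.set_printoptions(precision=3,suppress=True)
ctrl.move_l(tcp_tip(hp(-131.5,-2,36.5),RL),vel=.04)
x=-136;ctrl.move_l(tcp_tip(hp(x,-2,36.5),RL),vel=.03,contact_N=6);rep(x)
while x>-143:
    x-=1
    ctrl.move_l(tcp_tip(hp(x,-2,36.5),RL),vel=.02)
    if rep(x,2)>9.3: break
```

```text
-136 pull 0.46 [ 0.1  0.5 -0.3] x [-136.1   -2.    36.4] 34.79
-137 pull 0.19 [-0.3  0.2 -0.4] x [-137.    -1.9   36.5] 35.08
-138 pull 0.38 [-0.5  0.3 -0.5] x [-138.    -2.    36.5] 35.36
-139 pull 1.76 [-0.3  1.7 -0.3] x [-138.8   -1.8   36.6] 35.64
-140 pull 6.05 [-1.   6.  -1.3] x [-139.2   -1.5   36.6] 35.92
-141 pull 8.65 [-1.   8.6 -2.6] x [-139.9   -1.3   36.6] 36.21
-142 pull 11.47 [-1.9 11.3 -3.6] x [-140.7   -1.1   36.5] 36.49
```

Run:
```python
from h import *
np.set_printoptions(precision=3,suppress=True)
ctrl.sleep(.3);rep("hold",3)
ctrl.move_l(tcp_tip(hp(-134.5,-2,36.5),RL),vel=.04);rep("rel",1)
ctrl.move_l(tcp_tip(hp(-134.5,-2,90),RL),vel=.12)
ctrl.goto(tcp_tip(hp(-150,0,130),RL),toolR(RL))
p,o=hang(.13,np.radians(.8));ctrl.goto(p,o)
print(ctrl.current_t())
R=RS;h=FORK+[0,0,.13]
pts=[h,h+R@[-.017,0,-.092],h+R@[0,0,-.075]]+[h+R@np.array([a,b,0]) for a in(-.011,.011) for b in(-.018,.018)]
snap("u1",pts,(100,150,140,140),k=4);snap("u1t",[hp(-130,0,46)],(200,180,150,120),cam="top")
```

```text
hold pull 10.34 [-2.2 10.1 -4.2] x [-140.7   -1.1   36.5] 36.84
rel pull 0.05 [ 0.7  0.1 -0.1] x [-134.5   -2.1   36.6] 37.19
39.3417
```

View pics/u1.png

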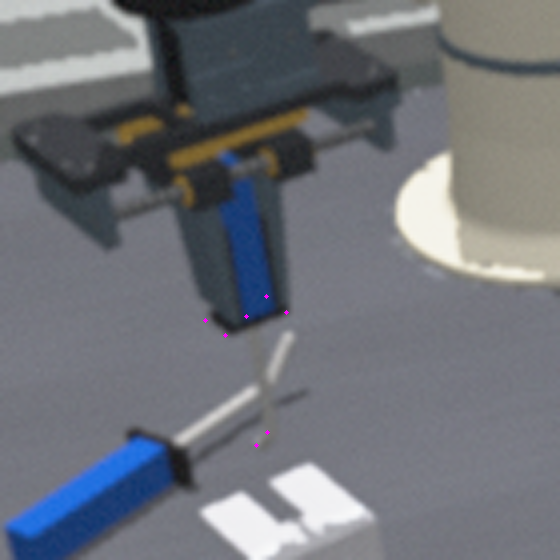

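View pics/u1t.png

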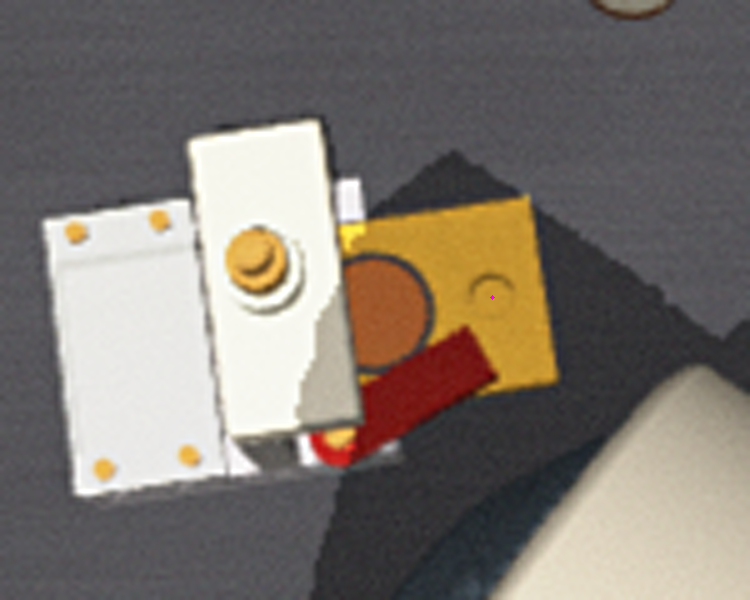

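Run:
```python
from h import *
np.set_printoptions(precision=4,suppress=True)
d=np.radians(.8)
c=ctrl.move_l(hang(.01,d)[0],vel=.15,contact_N=8);print(c)
if not c:
    c=ctrl.move_l(hang(-.004,d)[0],vel=.03,contact_N=3)
    print(c,ctrl.current_tool_pos()-hang(0,d)[0],ctrl.current_t())
    snap("v1",[FORK+RS@np.array([a,b,0]) for a in(-.011,.011) for b in(-.018,.018)],(100,190,140,140),k=5)
```

```text
False
True [ 0.0003 -0.0002 -0.0001] 40.7833
```

View pics/v1.png

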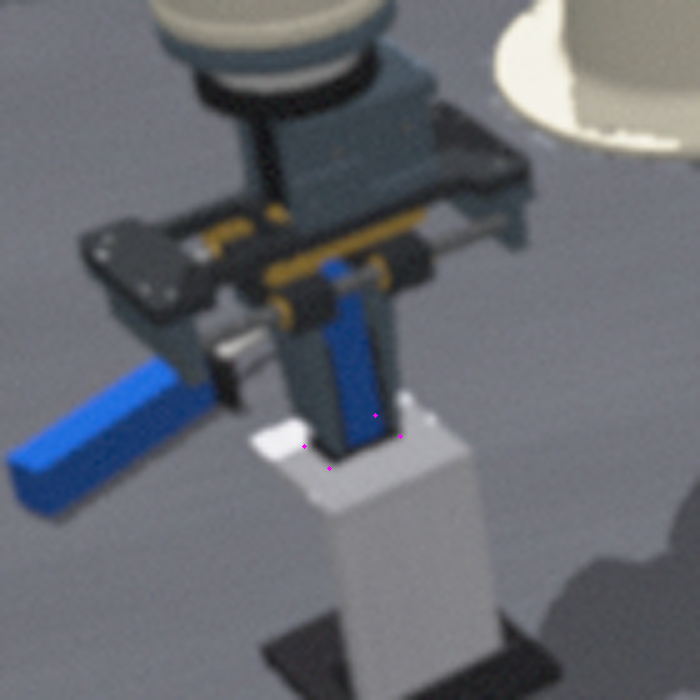

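Seated on the fork at the expected height. Next: release, retreat and check.

Run:
```python
from h import *
ctrl.command_gripper(.5)
ctrl.move_l(ctrl.current_tool_pos()+[0,0,.003],vel=.03)
ctrl.move_l(ctrl.current_tool_pos()+[0,0,.16],vel=.15,ori=None)
ctrl.movej([-71.992,28.281,77.091,0,74.628,-5.472])
ctrl.sleep(.3)
print(ctrl.current_t(),ctrl.current_contact_force())
cv2.imwrite("pics/w1.png",ctrl.read_camera("scene"));cv2.imwrite("pics/w1t.png",ctrl.read_camera("top"))
snap("w2",[],(130,215,100,125),k=4)
```

```text
44.625 [-0.81983664 -0.67048659  0.44331916]
```

View pics/w2.png

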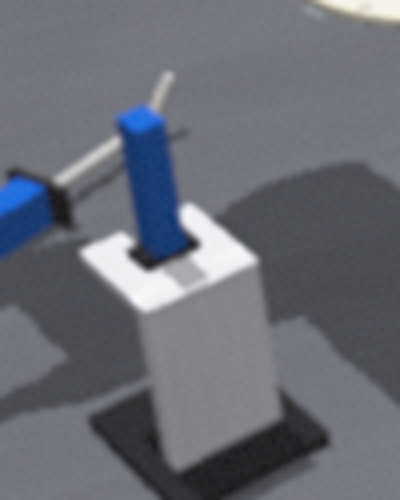

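View pics/w1.png

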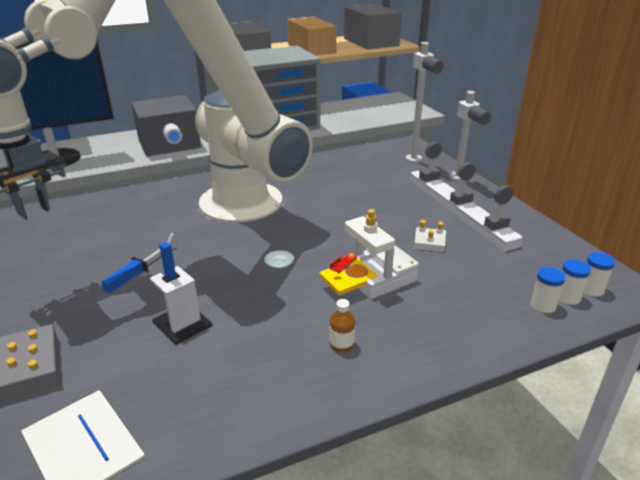

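View pics/w1t.png

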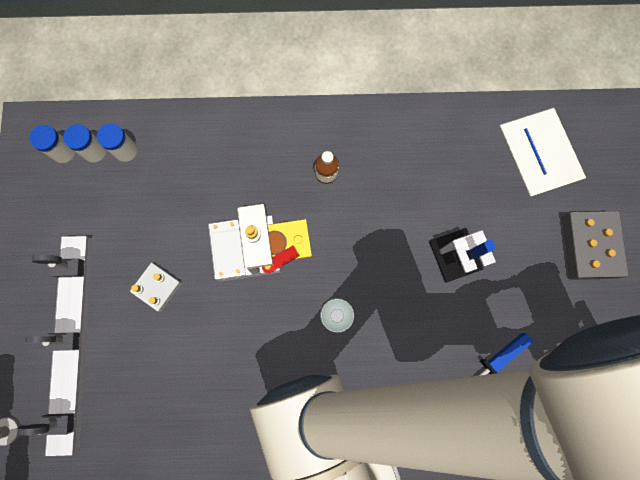

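The hook hangs upright in its stand (scene (165,245)). The tray is out, with its finger hole at top (298,239), and the cover is swung aside. The bottle, flow cell and dish are where they were.

```bash
python3 -c "
from bench import ctrl
ctrl.sign_off();print(ctrl.current_t())"
```

```text
the job is handed in; nothing more can be done
the job is handed in; nothing more can be done
```

The job is done and handed in at about 44.6 s on the robot's clock, against the 66 s limit. With the hook I swung the red cover aside to about 1.1–1.2 rad, then drew the tray out to its stop. The hook is back in its stand and released.

**First tug too weak:** It only reached about 7–8 N, because the hook turned about 3° in the grip. I hung it up, gripped it 19 mm lower, and tugged again. The second tug read 11.5 N and held at 10.3 N.

**Last checks:**
- **Tray:** In the top view, the finger hole sits at the point for 80 mm of travel.
- **Hook:** It hangs upright on the fork, with the arm well clear.
- **Bystanders:** The bottle, flow cell and dish look unmoved in both views.

**Disagreements:**
- **Fingertips:** They are really about 39 mm behind the reported TCP. I found this in the pictures and confirmed it by touch.
- **Hook tip:** With the hook leaning, its tip was 2–3 mm higher than computed, so I set its depth by touch.

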